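Hold up the tool plate in the service case

TASK

Open the lid of the black service case all the way, until it rests by itself on its stop, and let go of it. Then lift the blue tool plate inside by its yellow bar and hold it up at 35 degrees (give or take 5) from its flat position, so that the circuit boards under it can be reached. Finish while still holding the plate there, steady in the fingers, because it drops shut when let go; nothing else may prop it, and the other things on the bench and the boards in the case stay where they are.

Things in the scene. Friction and masses are not known exactly. Their poses are not given: they have to be found in the camera images.
- case: Black plastic service case with aluminium corners, fixed to the bench, 170 (its x) x 260 (its y) x 120 mm high without the lid, walls and floor 4 mm. Origin: centre of its underside, z up. Its x axis points from the handle side to the hinge side; both hinges run along its y axis. It stands with its hinge side roughly to the robot's right and its handle side to the left.
- lid (a joint): Angle of the lid in rad: 0 shut, 1.95 (112 degrees) on its stop, where it rests by its own weight. Free hinge without catch or brake: below about 1.6 rad the lid falls shut. The lid is a black panel 170 x 260 x 8 mm, 0.25 to 0.5 kg.
- lid_hinge (a point): Middle of the lid's hinge line, on the top of the case's hinge-side wall, 120 mm above the bench, 85 mm from the case's centre towards its +x.
- lid_handle (a point): Middle of the red handle bar of the lid: a round bar 10 mm in diameter, 110 mm long between its two end arms, parallel to the hinge, 40 mm out beyond the lid's free edge in the middle plane of the lid; 210 mm from the hinge line along the lid and 4 mm above it (lid shut). With the lid shut it is 124 mm above the bench, 40 mm in front of the handle-side wall (case x = -125 mm), free all round.
- plate (a joint): Angle of the tool plate in rad: 0 lying flat, grows as its handle side is lifted; 35 degrees is 0.611. Free hinge without catch or brake: it drops flat when let go. Blue metal plate 146 x 246 x 5 mm with a few slim tools strapped flat on it, 0.2 to 0.42 kg, lying inside the case 50 mm above the bench (underside).
- plate_hinge (a point): Middle of the plate's hinge line, inside the case along its hinge-side wall: case x = +75 mm, 50 mm above the bench.
- plate_handle (a point): Middle of the yellow bar on the plate: a round bar 10 mm in diameter, 100 mm long between its two posts, parallel to the hinge, 40 mm above the plate's upper face. With the plate flat it is at case x = -30 mm, 95 mm above the bench (25 mm below the case's rim), 51 mm from the handle-side wall's inner face. It lies 105 mm from the hinge line along the plate and 45 mm above it.
- board_a: Green circuit board, 90 x 85 mm, 12 mm high with its parts, loose on the case's floor under the plate; to be left alone. Origin: centre of its underside.
- board_b: Second green circuit board like the first, beside it under the plate; to be left alone.
- flux_jar: Blue jar, 56 mm wide, 60 mm high, on the bench near the case's handle side, off one end of the handle; bystander. Origin: centre of its underside.
- solder_spool: Yellow and silver solder spool standing flat, 52 mm wide, 42 mm high, near the case's handle side, off the other end of the handle; bystander. Origin: centre of its underside.
- tip_tin: Round steel tin with brass wool, 68 mm wide, 30 mm high, on the bench to the left; bystander. Origin: centre of its underside.
- screwdriver: Orange-handled screwdriver lying on the bench to the right; bystander. Origin: centre of its underside, its handle to its -x.

How it is judged:
On the way, in this order (a step that is already met when the one before it is completed fails the run):
1. the lid rests by itself on its stop, let go by the robot, with the plate still flat (value of joint lid above 1.88 rad and contact force between each of the fingers, the arm and lid below 0.3 N and value of joint plate below 0.15 rad), for 0.2 s.
2. the plate is held by the fingers at 35 degrees, within 5 (value of joint plate between 0.524 and 0.698 rad and velocity of joint plate between -0.1 and 0.1 rad/s and contact force between the fingers and plate above 0.5 N), for 0.2 s.
At the end, for the whole second after the job is handed in: The lid rests on its stop (over 1.88 rad) untouched by the robot; the plate is held steady by the fingers at 35 degrees, within 5 degrees, with nothing else propping it (all of step 2 and value of joint lid above 1.88 rad and contact force between each of the fingers, the arm and lid below 0.3 N and contact force between each of flux_jar, solder_spool, tip_tin, screwdriver, board_a, board_b and plate below 0.2 N); the arm keeps its last pose, push and grip.
It fails at once if a thing on the bench (jar, spool, tin or screwdriver) is moved more than 30 mm (distance of any of flux_jar, solder_spool, tip_tin, screwdriver from where it was at the start of the episode above 0.03 m).
It fails at once if a circuit board in the case is moved more than 30 mm (distance of any of board_a, board_b from where it was at the start of the episode above 0.03 m).
It also fails if it takes over 51 s, if anything falls off the work surface, if the arm or the gripper's body presses on something with over 40 N, if the wrist force passes 120 N, or if a joint passes its speed limit or range.

ROBOT

A 6-joint arm with a two-finger parallel gripper is mounted at the origin on the work surface. World frame = base frame: x ahead of the robot, y to its left, z up, the work surface at z = 0. Lengths are in m, angles in rad, forces in N, time in s.
With the tool pointing down it reaches from about 0.3 to 1 m from the base axis. Payload 5.1 kg.
Tool frame: the origin (TCP) lies on the centre line of the jaws, within the pads' length; the fingertips stand 11 mm ahead of it and the grasp point (between the pads) lies 8 mm behind it (robot.tcp_to_tips is the distance from the TCP to the fingertips, in m); z points along the fingers, y is the direction in which the jaws open and shut (so a half turn about z gives the same grasp; the last joint's range is limited). The gripper opens to 95 mm and grips with 3 to 60 N. Pads are 20 mm wide; open, the fingers measure 119 mm over their backs; the gripper's body (75 mm by 180 mm) begins 59 mm behind the grasp point.
Start: joints at [1.054, 0.124, 1.65, -0, 1.367, -0.083], TCP at [0.273, 0.59, 0.226] pointing down, gripper open.
Joint ranges: [-2.61, 2.61], [-1.02, 2.33], [0.03, 2.71], [-1.35, 4.49], [0.32, 2.68], [-2.91, 2.91]. Speed limits (rad/s): [2.57, 2.57, 3.14, 3.14, 3.14, 3.14].

INTERFACE

Orientations are given as a unit quaternion [x, y, z, w].
In Python, from cell import robot gives the robot as it stands. The module is installed in compiled form; this text tells all that it offers.
- The arm moves only by the tool step_arm, never from a script. Its argument "series" is a list of rows, each an object with "offset": the shift along the tool's x, y, z normalised to -1 to 1, where 1 is 500 mm, a list of three; "roll": the turn about the tool's z normalised to -1 to 1, where 1 is 60 degrees; "grip": the finger opening in mm, from 0 to 95.1. A call has 1 to 8 rows; each row is the pose to reach, as a shift and turn from the pose commanded when the call began, along the tool's axes at that moment; what a row does not reach only later rows make up. A row lasts 1/8 s, in which the tool goes at most 62.5 mm and 10.7 degrees, less where a joint would pass 70% of its speed; a pose out of reach is approached as far as the arm can. A call with a number of a shift or a turn outside -1 to 1 is refused whole. A call with a gripper value outside its range is refused whole. The fingers move at their own pace and stop on an object; "squeeze" is the grip in N (left out, the last holds). Time passes only in rows, so rows that repeat a pose let the fingers close. It gives the time, the measured TCP pose, the force and the opening at its end, in the units of the state.
- robot.observe(): the state, without advancing time (a new reading comes with each control period).
- robot.snapshot(name): name is "scene" or "top"; returns a dict with "img" (384x512x3 uint8, red, green, blue), "K" (3x3 intrinsics, pixels), "xyz" and "attitude" of the camera in the world. Camera axes: x right, y up, looking along -z (the intrinsics and any distortion apply to the point x, -y, -z); pixel columns grow to the right and rows downward; lengths in m; the calibration is good to about 2 mm. A picture is of the moment at which its call begins. There is no depth.
- robot.sign_off(): hands the job in, once; it reports no verdict.
The state is a dict: "time_s": time; "qpos": joint angles; "joint_velocities": joint speeds; "joint_torque": joint torques, N m; "tcp_pos": TCP position; "eef_rot": TCP orientation; "wrist_force": force on the tool from outside, world axes, zero at the start; "moment": the same for the moment, N m; "opening": opening from 0.0 (shut) to 1.0 (fully open).
Only numpy, scipy, OpenCV 4.12 (cv2) and the standard library are available. Lean on these libraries where they do the work, as an engineer would, in place of code of your own. Each camera call takes 0.05 s, during which the arm holds its last target. There are 200 camera calls.

## Working session

There is one attempt and no reset: what is moved stays moved. The work goes in short steps, Python scripts to look and compute and a tool call to move; the robot and the scene stay as the last step left them, time stands still between calls to the robot, and variables do not carry over. Pictures are saved under pics/ and viewed, about 8 in all and at most 12, crops included, and the job is handed in when it is done.

Besides the shell and the picture viewer there is one more tool, called after "Call:" as a command line: name --argument value ..., lists and objects as JSON in quotes. step_arm: Moves the arm, as the interface text tells. Scaled input: -1 to 1 covers 500 mm each way for a shift and 60 degrees each way for a turn. Its arguments: {"type":"object","properties":{"series":{"type":"array","items":{"type":"object","properties":{"offset":{"type":"array","items":{"type":"number","minimum":-1,"maximum":1}},"roll":{"type":"number","minimum":-1,"maximum":1},"grip":{"type":"number"}}}},"squeeze":{"type":"number"}},"required":["series"]}

```bash
mkdir -p pics
cat > h.py <<'E'
import numpy as np,cv2
from scipy.spatial.transform import Rotation as R
from cell import robot
def snap(n,f=None):
    s=robot.snapshot(n)
    if f: cv2.imwrite('pics/'+f,s['img'][:,:,::-1])
    return s
def ray(s,u,v):
    K=np.array(s['K']);d=np.linalg.inv(K)@[u,v,1];d=np.array([d[0],-d[1],-d[2]])
    a=np.array(s['attitude']);M=R.from_quat(a).as_matrix() if a.size==4 else a.reshape(3,3)
    return np.array(s['xyz']),M@d
def onz(s,u,v,z):
    o,d=ray(s,u,v);return o+d*(z-o[2])/d[2]
def proj(s,p):
    a=np.array(s['attitude']);M=R.from_quat(a).as_matrix() if a.size==4 else a.reshape(3,3)
    c=M.T@(np.array(p)-s['xyz']);q=np.array(s['K'])@[c[0],-c[1],-c[2]];return q[:2]/q[2]
E
python3 - <<'E'
from h import *
a=snap('top');b=snap('scene')
for s in(a,b):print(s['xyz'],s['attitude'],s['K'],[k for k in s])
cv2.imwrite('pics/a.png',np.vstack([a['img'],b['img']])[:,:,::-1][:, :])
cv2.imwrite('pics/top.png',a['img'][:,:,::-1]);cv2.imwrite('pics/scene.png',b['img'][:,:,::-1])
print(robot.observe())
E
```

```text
[0.41036598 0.02758665 1.38093038] [-0.02789306  0.04294051  0.70994346 -0.70239474] [[407.55171662   0.         246.85185966]
 [  0.         407.55171662 180.1160213 ]
 [  0.           0.           1.        ]] ['img', 'K', 'xyz', 'attitude']
[1.14649561 0.12172584 1.00710021] [0.19973362 0.22557896 0.73136567 0.61182095] [[351.84181436   0.         251.72726447]
 [  0.         351.84181436 187.03254732]
 [  0.           0.           1.        ]] ['img', 'K', 'xyz', 'attitude']
{'time_s': 0.1, 'qpos': array([ 1.05437657e+00,  1.24431463e-01,  1.65150110e+00, -1.20813585e-06,
        1.36748944e+00, -8.26152377e-02]), 'joint_velocities': array([ 0.0003354 , -0.00147956, -0.0048229 ,  0.00016375, -0.00090624,
        0.00133305]), 'joint_torque': array([ 1.28883385e-04, -4.18880045e+01, -3.61096716e+01,  7.76398787e-02,
        4.62236220e-02, -4.68394671e-05]), 'tcp_pos': array([0.27297862, 0.58930245, 0.22453688]), 'eef_rot': array([ 2.15205296e-01,  9.76568402e-01, -8.74125789e-04, -2.69317660e-04]), 'wrist_force': array([ 0.25356917,  0.34504739, -0.5743655 ]), 'moment': array([-0.01420749,  0.01839511,  0.0382278 ]), 'opening': 1.0004783278866747}
```

View pics/top.png

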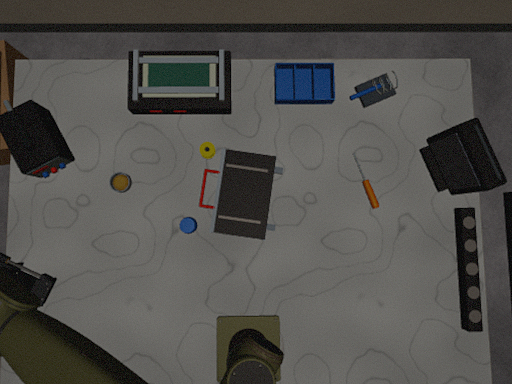

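View pics/scene.png

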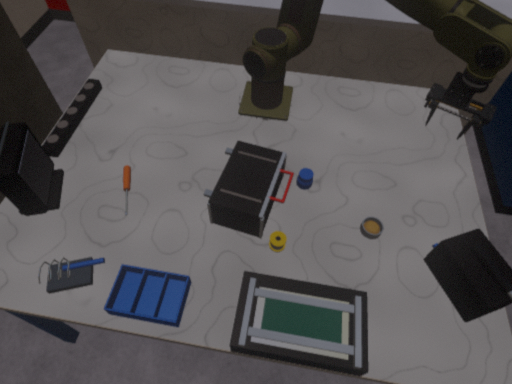

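The top view shows the red handle bar at about (203,188), the lid corners at (227,149)–(265,239), the jar at (188,225), the spool at (207,149) and the tin at (121,182). The scene view shows the same red handle at (283,185). Next I'll measure their positions.

```bash
cat >> h.py <<'E'
def mask(s,lo,hi,box):
    h=cv2.cvtColor(s['img'],cv2.COLOR_RGB2HSV);m=cv2.inRange(h,lo,hi);o=np.zeros_like(m)
    x0,y0,x1,y1=box;o[y0:y1,x0:x1]=m[y0:y1,x0:x1];return o
E
python3 - <<'E'
from h import *
a=snap('top');b=snap('scene')
def red(s,box):
    return mask(s,(0,120,70),(8,255,255),box)|mask(s,(170,120,70),(180,255,255),box)
m=red(a,(190,160,222,220))
v,u=np.nonzero(m);print('red',len(u),u.min(),u.max(),v.min(),v.max())
print([ (r,u[v==r].min(),u[v==r].max()) for r in range(v.min(),v.max()+1)])
# bar: leftmost part of each middle row
rows=np.arange(v.min()+4,v.max()-3);uc=[u[v==r].mean() for r in rows if (v==r).any()];rr=[r for r in rows if (v==r).any()]
p=np.polyfit(rr,uc,1);e=[onz(a,np.polyval(p,r),r,.124) for r in(v.min()+1,v.max()-1)];print('bar top',e,(e[0]+e[1])/2)
m=red(b,(262,160,300,215));c=max(cv2.findContours(m,0,2)[0],key=cv2.contourArea);print('scene red box',cv2.boundingRect(c))
v,u=np.nonzero(m);print([(r,u[v==r].min(),u[v==r].max()) for r in range(v.min(),v.max()+1)])
# lid dark
g=cv2.cvtColor(a['img'],cv2.COLOR_RGB2HSV)[:,:,2]
k=np.zeros_like(g);k[140:250,205:290]=(g[140:250,205:290]<75)*255
k=cv2.morphologyEx(k,cv2.MORPH_CLOSE,np.ones((7,7)));k=cv2.morphologyEx(k,cv2.MORPH_OPEN,np.ones((9,9)))
c=max(cv2.findContours(k,0,2)[0],key=cv2.contourArea);r=cv2.minAreaRect(c);print(r);q=cv2.approxPolyDP(c,6,True)[:,0];print(q)
for x in q:print(x,onz(a,*x.astype(float),.128))
for n,lo,hi,box,z in(('jar',(100,120,50),(125,255,255),(175,210,202,240),.06),('spool',(20,120,80),(35,255,255),(195,138,220,162),.042),('tin',(8,60,50),(30,255,255),(105,170,135,195),.03)):
    v,u=np.nonzero(mask(a,lo,hi,box));print(n,len(u),onz(a,u.mean(),v.mean(),z))
def big(i,box,f):
    x0,y0,x1,y1=box;return cv2.resize(i['img'][y0:y1,x0:x1,::-1],None,fx=f,fy=f,interpolation=2)
cv2.imwrite('pics/c.png',np.hstack([big(a,(180,130,290,250),5)]))
E
```

```text
red 166 199 219 169 208
[(169, np.int64(205), np.int64(207)), (170, np.int64(205), np.int64(214)), (171, np.int64(204), np.int64(218)), (172, np.int64(204), np.int64(219)), (173, np.int64(204), np.int64(217)), (174, np.int64(204), np.int64(206)), (175, np.int64(204), np.int64(205)), (176, np.int64(204), np.int64(205)), (177, np.int64(204), np.int64(205)), (178, np.int64(203), np.int64(205)), (179, np.int64(203), np.int64(205)), (180, np.int64(203), np.int64(205)), (181, np.int64(203), np.int64(205)), (182, np.int64(203), np.int64(204)), (183, np.int64(203), np.int64(204)), (184, np.int64(202), np.int64(204)), (185, np.int64(202), np.int64(204)), (186, np.int64(202), np.int64(204)), (187, np.int64(202), np.int64(204)), (188, np.int64(202), np.int64(203)), (189, np.int64(202), np.int64(203)), (190, np.int64(201), np.int64(203)), (191, np.int64(201), np.int64(203)), (192, np.int64(201), np.int64(203)), (193, np.int64(201), np.int64(203)), (194, np.int64(201), np.int64(203)), (195, np.int64(201), np.int64(202)), (196, np.int64(201), np.int64(202)), (197, np.int64(200), np.int64(202)), (1
[... 1593 characters left out ...]
np.int64(285)), (197, np.int64(270), np.int64(285)), (198, np.int64(270), np.int64(284)), (199, np.int64(270), np.int64(284)), (200, np.int64(274), np.int64(284)), (201, np.int64(279), np.int64(283)), (202, np.int64(282), np.int64(282))]
((244.6840057373047, 194.14190673828125), (51.83232879638672, 84.54377746582031), 8.392925262451172)
[[226 150]
 [215 232]
 [264 238]
 [274 156]]
[226 150] [0.63099112 0.0639081  0.128     ]
[215 232] [0.37831211 0.09906156 0.128     ]
[264 238] [ 0.35832293 -0.0500767   0.128     ]
[274 156] [ 0.61086896 -0.08527603  0.128     ]
jar 202 [0.40023943 0.19082435 0.06      ]
spool 194 [0.64710957 0.12909347 0.042     ]
tin 202 [0.54377259 0.41779393 0.03      ]
```

View pics/c.png

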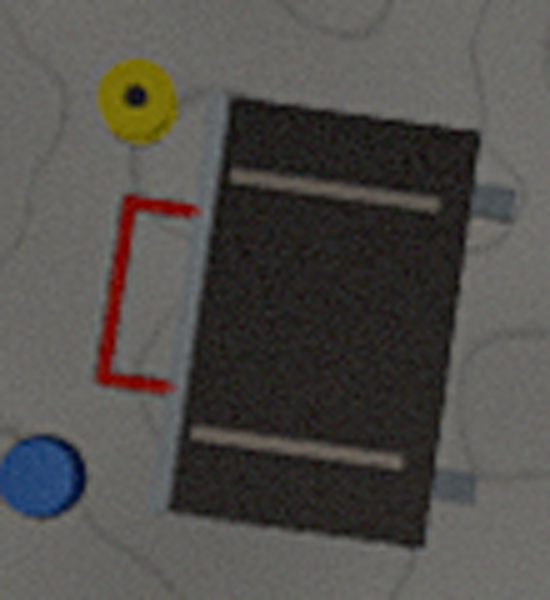

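```bash
cat >> h.py <<'E'
yaw=np.radians(-8.2)
ey=np.array([np.cos(yaw),np.sin(yaw),0]);ex=np.array([ey[1],-ey[0],0]);ez=np.array([0,0,1.])
C=np.array([.513,.139,0])+.125*ex   # case origin
def cw(x,y,z): return C+x*ex+y*ey+z*ez
def rel(targets):
    s=robot.observe();M=R.from_quat(s['eef_rot'])
    ty=M.as_matrix()[:,1];d=ex if ty@ex>0 else -ex
    ang=np.degrees(np.arctan2(np.cross(ty,d)@M.as_matrix()[:,2],ty@d))
    print('t',s['time_s'],'tcp',s['tcp_pos'].round(4),'case',[round(float((s['tcp_pos']-C)@e),4) for e in(ex,ey,ez)],'axes',M.as_matrix().round(3).tolist(),'F',s['wrist_force'].round(2),'open',s['opening'],'q',s['qpos'].round(2))
    print('roll',ang,ang/60)
    for t in targets:print((M.as_matrix().T@(t-s['tcp_pos'])/.5).round(4))
E
python3 - <<'E'
from h import *
b=snap('scene');a=snap('top')
for y in(-.055,0,.055):print(proj(b,cw(-.125,y,.124)),proj(a,cw(-.125,y,.124)))
for c in((.085,.13),(.085,-.13),(-.085,.13),(-.085,-.13)):print(proj(a,cw(*c,.128)),proj(b,cw(*c,.128)))
rel([cw(-.125,0,.22)])
E
```

```text
[292.41143206 173.52117351] [199.40242393 205.84669636]
[287.99635412 187.01817143] [201.94756468 188.16333324]
[283.3270389  201.29237873] [204.4701064  170.63698571]
[274.67426247 155.72439798] [208.33206438 201.64547208]
[264.09746599 239.30516323] [237.54284982 139.99638233]
[220.53291099 148.46422608] [263.24455813 217.57039439]
[208.788585   231.97354768] [286.37287358 152.44860033]
t 0.3 tcp [0.2731 0.5896 0.2252] case [-0.5368, -0.3017, 0.2252] axes [[-0.907, 0.42, -0.0], [0.42, 0.907, -0.001], [0.0, -0.001, -1.0]] F [ 0.11 -1.37 -0.42] open 1.0011476205790864 q [ 1.05  0.12  1.65 -0.    1.37 -0.08]
roll -16.6547018808271 -0.27757836468045166
[-0.8141 -0.6161  0.0108]
```

Call:
step_arm --series '[{"offset":[-0.11,-0.08,0],"roll":-0.1,"grip":40},{"offset":[-0.22,-0.165,0],"roll":-0.2},{"offset":[-0.33,-0.25,0],"roll":-0.278},{"offset":[-0.43,-0.325,0],"roll":-0.278},{"offset":[-0.53,-0.4,0],"roll":-0.278},{"offset":[-0.63,-0.475,0],"roll":-0.278},{"offset":[-0.72,-0.545,0],"roll":-0.278},{"offset":[-0.814,-0.617,0],"roll":-0.278}]'

```text
invalid input at $.series[1]: expected keys offset, roll, grip
```

```bash
sed -i 's/\.513,\.139,0/.513,.1378,0/' h.py; python3 -c "
from h import *
rel([cw(-.125,0,.22),cw(-.125,0,.116)])"
```

```text
t 0.3 tcp [0.2731 0.5896 0.2252] case [-0.538, -0.3018, 0.2252] axes [[-0.907, 0.42, -0.0], [0.42, 0.907, -0.001], [0.0, -0.001, -1.0]] F [ 0.11 -1.37 -0.42] open 1.0011476205790864 q [ 1.05  0.12  1.65 -0.    1.37 -0.08]
roll -16.6547018808271 -0.27757836468045166
[-0.8151 -0.6183  0.0108]
[-0.8151 -0.6181  0.2188]
```

Call:
step_arm --series '[{"offset":[-0.1,-0.075,0],"roll":-0.1,"grip":40},{"offset":[-0.2,-0.15,0],"roll":-0.2,"grip":40},{"offset":[-0.3,-0.225,0],"roll":-0.278,"grip":40},{"offset":[-0.4,-0.3,0],"roll":-0.278,"grip":40},{"offset":[-0.5,-0.38,0],"roll":-0.278,"grip":40},{"offset":[-0.6,-0.455,0],"roll":-0.278,"grip":40},{"offset":[-0.7,-0.53,0],"roll":-0.278,"grip":40},{"offset":[-0.815,-0.618,0],"roll":-0.278,"grip":40}]'

```text
time_s: 1.3
tcp_pos: [0.5085, 0.1463, 0.226]
eef_rot: [0.071, 0.997, 0.0, 0.0]
wrist_force: [1.4, -0.3, 1.1]
opening: 0.42
```

```bash
python3 -c "
from h import *
rel([cw(-.125,0,.22),cw(-.125,0,.116)])"
```

```text
t 1.3 tcp [0.5085 0.1463 0.226 ] case [-0.1328, -0.0057, 0.226] axes [[-0.99, 0.142, 0.001], [0.142, 0.99, 0.0], [-0.001, 0.0, -1.0]] F [ 1.37 -0.28  1.08] open 0.41964071613957593 q [ 0.18 -0.15  1.92  0.    1.37 -1.25]
roll 0.0250405388938329 0.00041734231489721504
[-0.0114 -0.0156  0.0119]
[-0.0112 -0.0157  0.2199]
```

Call:
step_arm --series '[{"offset":[0,0,0],"roll":0,"grip":40},{"offset":[0,0,0.05],"roll":0,"grip":40},{"offset":[0,0,0.1],"roll":0,"grip":40},{"offset":[0,0,0.1],"roll":0,"grip":40}]'

```text
time_s: 1.8
tcp_pos: [0.5058, 0.1488, 0.1733]
eef_rot: [0.071, 0.997, -0.0, -0.002]
wrist_force: [-0.3, -0.0, 0.5]
opening: 0.423
```

```bash
python3 -c "
from h import *
a=snap('top','d1.png');b=snap('scene')
f=lambda s,x,y:cv2.resize(s['img'][y:y+110,x:x+110,::-1],None,fx=3.6,fy=3.6,interpolation=2)
cv2.imwrite('pics/d.png',np.hstack([f(a,150,135),f(b,230,110)]))
rel([cw(-.125,0,.22),cw(-.125,0,.116)])"
```

```text
t 1.9 tcp [0.5077 0.149  0.1762] case [-0.1353, -0.0068, 0.1762] axes [[-0.99, 0.141, 0.0], [0.141, 0.99, 0.0], [-0.0, 0.0, -1.0]] F [ 0.31 -0.28  0.41] open 0.4198483727512944 q [ 0.18 -0.11  1.97  0.    1.28 -1.25]
roll 0.08619707602419778 0.0014366179337366297
[-0.0137 -0.0207 -0.0875]
[-0.0136 -0.0207  0.1205]
```

View pics/d.png

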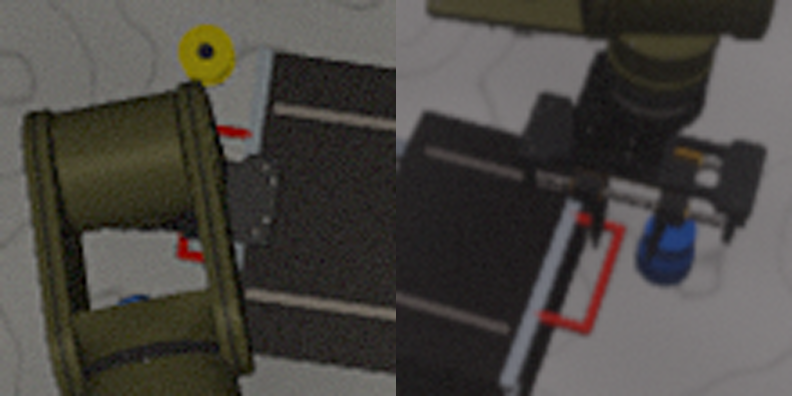

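The fingers are above the bar and straddle it, but they sit about 10 mm short in case x. I'll correct that and then go down.

Call:
step_arm --series '[{"offset":[-0.0137,-0.0205,0],"roll":0,"grip":40},{"offset":[-0.0137,-0.0205,0],"roll":0,"grip":40},{"offset":[-0.0137,-0.0205,0.06],"roll":0,"grip":40},{"offset":[-0.0137,-0.0205,0.12],"roll":0,"grip":40},{"offset":[-0.0137,-0.0205,0.12],"roll":0,"grip":40}]'

```text
time_s: 2.52
tcp_pos: [0.5114, 0.1367, 0.1135]
eef_rot: [0.072, 0.997, -0.001, -0.002]
wrist_force: [-0.2, 0.6, 1.2]
opening: 0.418
```

```bash
python3 -c "
from h import *
rel([cw(-.125,0,.116)])"
```

```text
t 2.525 tcp [0.5114 0.1367 0.1135] case [-0.1236, -0.0014, 0.1135] axes [[-0.99, 0.143, -0.005], [0.143, 0.99, -0.001], [0.005, -0.001, -1.0]] F [-0.23  0.6   1.19] open 0.41780466487490825 q [ 0.16 -0.04  2.02  0.    1.17 -1.27]
roll -0.0005630765511743773 -9.384609186239622e-06
[-0.0028  0.0027 -0.005 ]
```

Now I'll close gently on the bar.

Call:
step_arm --series '[{"offset":[0,0.003,-0.003],"roll":0,"grip":20},{"offset":[0,0.003,-0.003],"roll":0,"grip":5},{"offset":[0,0.003,-0.003],"roll":0,"grip":5},{"offset":[0,0.003,-0.003],"roll":0,"grip":5},{"offset":[0,0.003,-0.003],"roll":0,"grip":5}]' --squeeze 15

```text
time_s: 3.15
tcp_pos: [0.5138, 0.1373, 0.1182]
eef_rot: [0.071, 0.997, -0.001, 0.001]
wrist_force: [-0.4, -5.1, 3.6]
opening: 0.099
```

```bash
python3 -c "
from h import *
rel([])
# arc in tool axes (x,y,z)/0.5: bar position relative to shut; tool y=-ex, z down
for d in range(0,113,4):
    t=np.radians(d);x=-.210*np.cos(t)+.004*np.sin(t);z=.210*np.sin(t)+.004*np.cos(t)
    print(d,round(-(x+.210)/.5,4),round(-(z-.004)/.5,4))
"
```

```text
t 3.15 tcp [0.5138 0.1373 0.1182] case [-0.1247, 0.0008, 0.1182] axes [[-0.99, 0.142, 0.001], [0.142, 0.99, -0.003], [-0.001, -0.003, -1.0]] F [-0.4  -5.14  3.56] open 0.0992091861477693 q [ 0.16 -0.04  2.01 -0.    1.17 -1.27]
roll 0.03622420518050112 0.0006037367530083521
0 -0.0 -0.0
4 -0.0016 -0.0293
8 -0.0052 -0.0584
12 -0.0108 -0.0871
16 -0.0185 -0.1155
20 -0.0281 -0.1432
24 -0.0396 -0.1701
28 -0.0529 -0.1962
32 -0.0681 -0.2214
36 -0.0849 -0.2453
40 -0.1034 -0.2681
44 -0.1234 -0.2895
48 -0.1449 -0.3095
52 -0.1677 -0.3279
56 -0.1918 -0.3447
60 -0.2169 -0.3597
64 -0.2431 -0.373
68 -0.2701 -0.3844
72 -0.2978 -0.3939
76 -0.3262 -0.4015
80 -0.3549 -0.407
84 -0.3841 -0.4105
88 -0.4133 -0.412
92 -0.4427 -0.4115
96 -0.4719 -0.4089
100 -0.5008 -0.4042
104 -0.5294 -0.3976
108 -0.5574 -0.389
112 -0.5848 -0.3784
```

Call:
step_arm --series '[{"offset":[0,-0.0016,-0.029],"roll":0,"grip":5},{"offset":[0,-0.005,-0.058],"roll":0,"grip":5},{"offset":[0,-0.011,-0.087],"roll":0,"grip":5},{"offset":[0,-0.0185,-0.1155],"roll":0,"grip":5},{"offset":[0,-0.028,-0.143],"roll":0,"grip":5},{"offset":[0,-0.0396,-0.17],"roll":0,"grip":5},{"offset":[0,-0.053,-0.196],"roll":0,"grip":5},{"offset":[0,-0.068,-0.2214],"roll":0,"grip":5}]'

```text
time_s: 4.15
tcp_pos: [0.508, 0.1041, 0.2279]
eef_rot: [0.071, 0.997, -0.001, -0.001]
wrist_force: [1.5, -4.8, -5.6]
opening: 0.101
```

```bash
cat >> h.py <<'E'
def arc():
    rel([]);s=robot.observe();p=s['tcp_pos']-C;x=p@ex-.085;z=p[2]+.008-.120
    print('lid deg',np.degrees(np.arctan2(z,-x)-np.arctan2(.004,.21)),'rad',np.hypot(x,z))
E
python3 -c "
from h import *
arc()"
```

```text
t 4.15 tcp [0.508  0.1041 0.2279] case [-0.091, -0.0001, 0.2279] axes [[-0.99, 0.142, -0.001], [0.142, 0.99, -0.001], [0.001, -0.001, -1.0]] F [ 1.48 -4.77 -5.65] open 0.10071016473650948 q [ 0.1  -0.17  1.94 -0.    1.38 -1.33]
roll 0.01988544163587167 0.00033142402726452785
lid deg 32.2803768882781 rad 0.2106897322213498
```

Call:
step_arm --series '[{"offset":[0,-0.0168,-0.024],"roll":0,"grip":5},{"offset":[0,-0.0353,-0.0467],"roll":0,"grip":5},{"offset":[0,-0.0553,-0.068],"roll":0,"grip":5},{"offset":[0,-0.0768,-0.088],"roll":0,"grip":5},{"offset":[0,-0.0996,-0.1065],"roll":0,"grip":5},{"offset":[0,-0.1237,-0.1233],"roll":0,"grip":5},{"offset":[0,-0.1488,-0.1383],"roll":0,"grip":5},{"offset":[0,-0.175,-0.1516],"roll":0,"grip":5}]'

```text
time_s: 5.15
tcp_pos: [0.4957, 0.0186, 0.3056]
eef_rot: [0.071, 0.997, 0.001, 0.0]
wrist_force: [-4.1, 1.5, -0.8]
opening: 0.099
```

```bash
python3 -c "
from h import *
arc()"
```

```text
t 5.15 tcp [0.4957 0.0186 0.3056] case [-0.0046, -0.0001, 0.3056] axes [[-0.99, 0.142, 0.001], [0.142, 0.99, 0.002], [-0.0, 0.002, -1.0]] F [-4.13  1.53 -0.83] open 0.09862385935148342 q [-0.07 -0.26  1.88  0.    1.52 -1.5 ]
roll 0.06223241682834504 0.001037206947139084
lid deg 64.08669964822464 rad 0.21332990055633502
```

Call:
step_arm --series '[{"offset":[0,-0.027,-0.0114],"roll":0,"grip":5},{"offset":[0,-0.0547,-0.0209],"roll":0,"grip":5},{"offset":[0,-0.083,-0.0285],"roll":0,"grip":5},{"offset":[0,-0.1118,-0.034],"roll":0,"grip":5},{"offset":[0,-0.141,-0.0375],"roll":0,"grip":5},{"offset":[0,-0.17,-0.039],"roll":0,"grip":5},{"offset":[0,-0.1996,-0.0385],"roll":0,"grip":5},{"offset":[0,-0.2288,-0.0359],"roll":0,"grip":5}]'

```text
time_s: 6.15
tcp_pos: [0.4794, -0.0958, 0.3229]
eef_rot: [0.071, 0.997, -0.0, 0.0]
wrist_force: [-3.8, 0.9, 1.8]
opening: 0.097
```

```bash
python3 -c "
from h import *
arc()"
```

```text
t 6.15 tcp [ 0.4794 -0.0958  0.3229] case [0.111, 0.0, 0.3229] axes [[-0.99, 0.142, 0.0], [0.142, 0.99, -0.0], [-0.0, -0.0, -1.0]] F [-3.82  0.89  1.81] open 0.0966880751094061 q [-0.31 -0.28  1.87 -0.    1.55 -1.74]
roll 0.02076916521716282 0.00034615275361938035
lid deg 95.94296822732754 rad 0.21246114140885344
```

Call:
step_arm --series '[{"offset":[0,-0.0289,0.0047],"roll":0,"grip":5},{"offset":[0,-0.0575,0.0113],"roll":0,"grip":5},{"offset":[0,-0.0855,0.0199],"roll":0,"grip":5},{"offset":[0,-0.104,0.027],"roll":0,"grip":5},{"offset":[0,-0.108,0.0285],"roll":0,"grip":5},{"offset":[0,-0.108,0.0285],"roll":0,"grip":5}]'

```text
time_s: 6.9
tcp_pos: [0.4716, -0.1495, 0.3079]
eef_rot: [0.072, 0.997, -0.001, -0.0]
wrist_force: [-6.2, 0.2, 1.5]
opening: 0.096
```

```bash
python3 -c "
from h import *
arc()"
```

```text
t 6.9 tcp [ 0.4716 -0.1495  0.3079] case [0.1653, -0.0001, 0.3079] axes [[-0.99, 0.143, -0.001], [0.143, 0.99, -0.001], [0.001, -0.001, -1.0]] F [-6.2   0.25  1.54] open 0.09604833066841048 q [-0.41 -0.27  1.88 -0.    1.52 -1.84]
roll -0.022435662041862477 -0.00037392770069770794
lid deg 111.18921324029161 rad 0.2116709778384993
```

Call:
step_arm --series '[{"offset":[0,0,0],"roll":0,"grip":20},{"offset":[0,0,0],"roll":0,"grip":40},{"offset":[0,0,0],"roll":0,"grip":40},{"offset":[0,0,-0.04],"roll":0,"grip":40},{"offset":[0,0,-0.1],"roll":0,"grip":40},{"offset":[0,0,-0.16],"roll":0,"grip":50},{"offset":[0,0,-0.16],"roll":0,"grip":50}]'

```text
time_s: 7.78
tcp_pos: [0.4733, -0.1488, 0.3921]
eef_rot: [0.071, 0.997, -0.001, 0.004]
wrist_force: [-0.4, 0.4, 0.1]
opening: 0.52
```

```bash
python3 -c "
from h import *
rel([cw(-.030,0,.385),cw(-.03,0,.19),cw(-.03,0,.087)])"
```

```text
t 7.775 tcp [ 0.4733 -0.1488  0.3921] case [0.1643, 0.0015, 0.3921] axes [[-0.99, 0.142, 0.007], [0.142, 0.99, -0.003], [-0.007, -0.002, -1.0]] F [-0.44  0.41  0.11] open 0.520341559132036 q [-0.41 -0.28  1.75  0.    1.66 -1.84]
roll 0.036906646999671465 0.0006151107833278577
[0.0029 0.3887 0.0133]
[0.0058 0.3895 0.4033]
[0.0073 0.3899 0.6093]
```

Call:
step_arm --series '[{"offset":[0,0.11,0],"roll":0,"grip":50},{"offset":[0,0.22,0],"roll":0,"grip":50},{"offset":[0,0.33,0],"roll":0,"grip":50},{"offset":[0,0.44,0],"roll":0,"grip":50},{"offset":[0,0.55,0],"roll":0,"grip":50},{"offset":[0,0.66,0],"roll":0,"grip":50},{"offset":[0,0.77,0],"roll":0,"grip":50},{"offset":[0,0.85,0],"roll":0,"grip":50}]'

```text
time_s: 8.78
tcp_pos: [0.5322, 0.2746, 0.3863]
eef_rot: [0.07, 0.998, -0.0, -0.001]
wrist_force: [0.0, 0.3, 0.4]
opening: 0.523
```

Run:
```python
from h import *
a=snap('top');b=snap('scene')
f=lambda s,x,y:cv2.resize(s['img'][y:y+130,x:x+110,::-1],None,fx=3.6,fy=3.6,interpolation=2)
cv2.imwrite('pics/e.png',np.hstack([f(a,185,130),f(b,200,125)]))
for n,s,box in(('top',a,(215,150,285,240)),('sc',b,(210,120,290,230))):
    m=mask(s,(20,120,60),(36,255,255),box);v,u=np.nonzero(m)
    print(n,len(u),proj(s,cw(-.03,0,.095)),[proj(s,cw(-.03,y,.095)).round(1) for y in(-.05,.05)])
    if len(u): print(u.mean(),v.mean(),u.min(),u.max(),v.min(),v.max(),onz(s,u.mean(),v.mean(),.095),cw(-.03,0,.095))
rel([])
```

```text
top 79 [232.96889436 192.8751457 ] [array([230.8, 208.6]), array([235.1, 177.3])]
233.45569620253164 192.68354430379748 230 236 176 209 [0.50004099 0.0422288  0.095     ] [0.49945025 0.04377126 0.095     ]
sc 76 [257.85168379 184.35267245] [array([262.5, 172.5]), array([253. , 196.8])]
257.6842105263158 183.82894736842104 252 263 171 198 [0.49752338 0.04291414 0.095     ] [0.49945025 0.04377126 0.095     ]
t 8.875 tcp [0.5321 0.2755 0.3855] case [-0.264, -0.0008, 0.3855] axes [[-0.99, 0.138, -0.003], [0.138, 0.99, -0.0], [0.003, -0.0, -1.0]] F [ 1.1   0.04 -0.76] open 0.5281846440957274 q [ 0.39 -0.04  1.55  0.    1.63 -1.04]
roll 0.27937961993946353 0.004656326998991059
```

View pics/e.png

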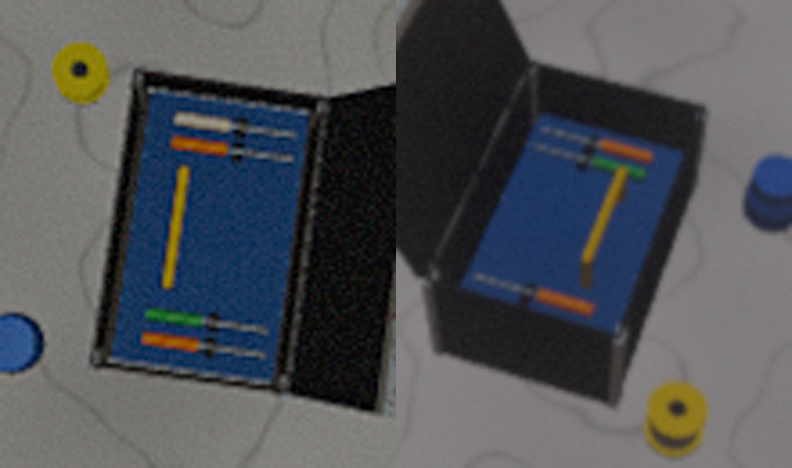

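The lid is standing open. The yellow bar shows at (175,228) in the top crop and lies within 1–2 mm of where I predicted. I'll move over it.

Call:
step_arm --series '[{"offset":[0,-0.08,0.03],"roll":0,"grip":50},{"offset":[0,-0.17,0.06],"roll":0,"grip":50},{"offset":[0,-0.26,0.1],"roll":0,"grip":50},{"offset":[0,-0.35,0.16],"roll":0,"grip":50},{"offset":[0,-0.43,0.22],"roll":0,"grip":50},{"offset":[0,-0.467,0.28],"roll":0,"grip":50},{"offset":[0,-0.467,0.36],"roll":0,"grip":50},{"offset":[0,-0.467,0.38],"roll":0,"grip":50}]'

```text
time_s: 9.88
tcp_pos: [0.4971, 0.0403, 0.194]
eef_rot: [0.072, 0.997, -0.0, -0.003]
wrist_force: [-0.1, 0.3, 0.9]
opening: 0.527
```

```bash
python3 -c "
from h import *
rel([cw(-.029,0,.19),cw(-.029,0,.087)])"
```

```text
t 9.875 tcp [0.4971 0.0403 0.194 ] case [-0.0263, -0.0019, 0.194] axes [[-0.99, 0.143, -0.006], [0.143, 0.99, -0.0], [0.006, -0.001, -1.0]] F [-0.12  0.26  0.94] open 0.5271337585724734 q [-0.03 -0.19  2.01 -0.    1.33 -1.45]
roll -0.04742630226273532 -0.0007904383710455888
[-0.0038  0.0055  0.008 ]
[-0.005   0.0057  0.214 ]
```

Call:
step_arm --series '[{"offset":[-0.002,0.005,0.06],"roll":0,"grip":45},{"offset":[-0.002,0.005,0.12],"roll":0,"grip":45},{"offset":[-0.002,0.005,0.17],"roll":0,"grip":45},{"offset":[-0.002,0.005,0.208],"roll":0,"grip":45},{"offset":[-0.002,0.005,0.208],"roll":0,"grip":45}]'

```text
time_s: 10.5
tcp_pos: [0.4999, 0.0436, 0.0924]
eef_rot: [0.071, 0.997, -0.0, -0.001]
wrist_force: [-0.5, 0.8, 0.1]
opening: 0.474
```

```bash
python3 -c "
from h import *
rel([cw(-.029,0,.09)])"
```

```text
t 10.5 tcp [0.4999 0.0436 0.0924] case [-0.0299, 0.0005, 0.0924] axes [[-0.99, 0.142, -0.002], [0.142, 0.99, 0.0], [0.002, -0.0, -1.0]] F [-0.49  0.83  0.11] open 0.47412872954918717 q [-0.02 -0.08  2.09 -0.    1.13 -1.45]
roll 0.0376277355259737 0.0006271289254328949
[ 0.001  -0.0018  0.0049]
```

Call:
step_arm --series '[{"offset":[0,-0.001,0.004],"roll":0,"grip":25},{"offset":[0,-0.001,0.004],"roll":0,"grip":5},{"offset":[0,-0.001,0.004],"roll":0,"grip":5},{"offset":[0,-0.001,0.004],"roll":0,"grip":5},{"offset":[0,-0.001,0.004],"roll":0,"grip":5}]' --squeeze 20

```text
time_s: 11.12
tcp_pos: [0.5009, 0.0432, 0.0918]
eef_rot: [0.071, 0.997, 0.0, 0.0]
wrist_force: [-0.3, 0.4, 0.9]
opening: 0.099
```

```bash
python3 -c "
from h import *
rel([])
r=np.hypot(.105,.045);p=np.arctan2(.045,.105)
for d in (4,8,12,16,20,24,28,31,33,34,35):
    t=np.radians(d)+p;print(d,round((r*np.cos(t)-.105)/.5,4),round(-(r*np.sin(t)-.045)/.5,4))
"
```

```text
t 11.125 tcp [0.5009 0.0432 0.0918] case [-0.0296, 0.0015, 0.0918] axes [[-0.99, 0.142, 0.001], [0.142, 0.99, 0.0], [-0.001, 0.0, -1.0]] F [-0.29  0.44  0.93] open 0.09935880339075055 q [-0.02 -0.08  2.09  0.    1.13 -1.45]
roll 0.010945834199176874 0.00018243056998628124
4 -0.0068 -0.0144
8 -0.0146 -0.0284
12 -0.0233 -0.0417
16 -0.0329 -0.0544
20 -0.0434 -0.0664
24 -0.0548 -0.0776
28 -0.0668 -0.0881
31 -0.0763 -0.0953
33 -0.0829 -0.0999
34 -0.0862 -0.102
35 -0.0896 -0.1042
```

Call:
step_arm --series '[{"offset":[0,-0.0068,-0.0144],"roll":0,"grip":5},{"offset":[0,-0.0146,-0.0284],"roll":0,"grip":5},{"offset":[0,-0.0233,-0.0417],"roll":0,"grip":5},{"offset":[0,-0.0329,-0.0544],"roll":0,"grip":5},{"offset":[0,-0.0434,-0.0664],"roll":0,"grip":5},{"offset":[0,-0.0434,-0.0664],"roll":0,"grip":5}]'

```text
time_s: 11.88
tcp_pos: [0.4976, 0.0222, 0.1259]
eef_rot: [0.072, 0.997, 0.001, 0.0]
wrist_force: [0.6, 6.9, 1.9]
opening: 0.096
```

```bash
python3 -c "
from h import *
rel([])"
```

```text
t 11.875 tcp [0.4976 0.0222 0.1259] case [-0.0084, 0.0013, 0.1259] axes [[-0.99, 0.143, 0.001], [0.143, 0.99, 0.002], [-0.0, 0.003, -1.0]] F [0.55 6.89 1.93] open 0.09562565319889418 q [-0.06 -0.13  2.08  0.    1.19 -1.49]
roll -0.0234491544020059 -0.0003908192400334317
```

Call:
step_arm --series '[{"offset":[0,-0.011,-0.0112],"roll":0,"grip":5},{"offset":[0,-0.0225,-0.0217],"roll":0,"grip":5},{"offset":[0,-0.0315,-0.0289],"roll":0,"grip":5},{"offset":[0,-0.038,-0.0335],"roll":0,"grip":5},{"offset":[0,-0.042,-0.037],"roll":0,"grip":5},{"offset":[0,-0.042,-0.037],"roll":0,"grip":5},{"offset":[0,-0.042,-0.037],"roll":0,"grip":5}]'

```text
time_s: 12.75
tcp_pos: [0.4945, 0.0018, 0.1445]
eef_rot: [0.071, 0.997, 0.001, -0.0]
wrist_force: [-1.1, 6.4, 4.3]
opening: 0.099
```

```bash
python3 -c "
from h import *
rel([])
a=snap('top');b=snap('scene')
f=lambda s,x,y:cv2.resize(s['img'][y:y+130,x:x+110,::-1],None,fx=3.6,fy=3.6,interpolation=2)
cv2.imwrite('pics/f.png',np.hstack([f(a,185,130),f(b,200,105)]))
m=mask(b,(20,120,60),(36,255,255),(210,120,290,230));v,u=np.nonzero(m)
print(len(u),u.min(),u.max(),v.min(),v.max())
r=np.hypot(.105,.045);p=np.arctan2(.045,.105)
for d in(20,30,35,40):
  t=np.radians(d)
  B=lambda y:cw(.075-r*np.cos(t+p),y,.05+r*np.sin(t+p)); E=lambda y:cw(.075-.146*np.cos(t),y,.05+.146*np.sin(t))
  print(d,'bar',proj(b,B(.05)).round(1),proj(b,B(-.05)).round(1),'plate edge',proj(b,E(.123)).round(1),proj(b,E(-.123)).round(1),'top',proj(a,E(.123)).round(1),proj(a,E(-.123)).round(1))
"
```

```text
t 12.75 tcp [0.4945 0.0018 0.1445] case [0.0122, 0.0011, 0.1445] axes [[-0.99, 0.143, 0.0], [0.143, 0.99, 0.003], [0.0, 0.003, -1.0]] F [-1.15  6.43  4.32] open 0.09922395474644082 q [-0.11 -0.16  2.07  0.    1.23 -1.54]
roll 0.0050627066716221625 8.437844452703604e-05
78 239 265 167 191
20 bar [246.4 188.8] [256.4 164.5] plate edge [255.8 218.2] [278.1 157.7] top [228.1 153.1] [217.4 230.4]
30 bar [241.8 185. ] [252.  160.7] plate edge [252.5 213.2] [275.5 152.4] top [231.3 152.4] [220.5 231.1]
35 bar [239.2 183.2] [249.6 158.9] plate edge [250.3 210.7] [273.7 149.8] top [233.5 152.1] [222.6 231.5]
40 bar [236.4 181.5] [247.  157.2] plate edge [247.8 208.1] [271.6 147.1] top [235.9 151.9] [225.  231.9]
```

View pics/f.png

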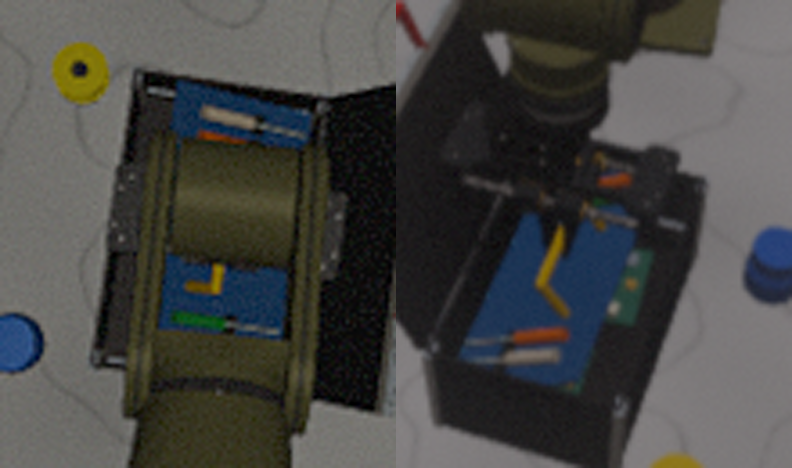

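Call:
step_arm --series '[{"offset":[0,0.0025,-0.0015],"roll":0,"grip":5},{"offset":[0,0.005,-0.0015],"roll":0,"grip":5},{"offset":[0,0.005,-0.0015],"roll":0,"grip":5},{"offset":[0,0.005,-0.0015],"roll":0,"grip":5}]'

```text
time_s: 13.35
tcp_pos: [0.4947, 0.0032, 0.1436]
eef_rot: [0.071, 0.997, -0.0, -0.0]
wrist_force: [1.9, 2.3, -1.5]
opening: 0.095
```

Run:
```python
from h import *
rel([])
F=[];
for i in range(3):
    a=snap('top');F.append(robot.observe()['wrist_force'])
print(np.mean(F,0))
b=snap('scene')
for z in(.2,.22,.25):
    p=onz(a,281,190,z)-C;print('body end case x',p@ex,'y',p@ey,'lid face x',.085+(z-.12)*np.tan(np.radians(21.7)))
# lid red bar in views vs. expected on stop
def red(s,box):return mask(s,(0,120,60),(8,255,255),box)|mask(s,(170,120,60),(180,255,255),box)
for n,s in(('top',a),('sc',b)):
    for d in(106,109,112):
        t=np.radians(d);B=lambda y:cw(.085-.21*np.cos(t)+.004*np.sin(t),y,.12+.21*np.sin(t)+.004*np.cos(t))
        print(n,d,proj(s,B(.055)).round(1),proj(s,B(-.055)).round(1))
    e=proj(s,B(0)).astype(int);m=red(s,(max(e[0]-35,0),max(e[1]-45,0),e[0]+35,e[1]+45));v,u=np.nonzero(m)
    if len(u):print(len(u),[(int(r),int(u[v==r].min()),int(u[v==r].max())) for r in np.unique(v)[::3]])
```

```text
t 13.35 tcp [0.4947 0.0032 0.1436] case [0.0108, 0.0011, 0.1436] axes [[-0.99, 0.142, -0.001], [0.142, 0.99, -0.0], [0.001, -0.0, -1.0]] F [ 1.85  2.35 -1.46] open 0.09471341492850413 q [-0.1  -0.16  2.07 -0.    1.23 -1.53]
roll 0.023337777781952482 0.0003889629630325414
[ 0.06688642  2.59255125 -1.01036975]
body end case x 0.10973133603515696 y 0.019804032715244495 lid face x 0.11683586657937128
body end case x 0.10785135723928185 y 0.01801444152617554 lid face x 0.12479483322421409
body end case x 0.10503138904546917 y 0.015330054742572161 lid face x 0.13673328319147832
top 106 [301.4 175.1] [296.4 216.8]
top 109 [305.1 175.8] [300.2 217.4]
top 112 [308.7 176.5] [303.8 217.9]
182 [(176, 304, 310), (179, 307, 310), (182, 307, 310), (185, 307, 309), (188, 307, 309), (191, 306, 308), (194, 306, 308), (197, 305, 308), (200, 305, 307), (203, 305, 307), (206, 304, 306), (209, 304, 306), (212, 303, 306), (215, 303, 305), (218, 295, 305)]
sc 106 [190.8 133.6] [206.6 106.7]
sc 109 [187.4 133.6] [203.3 106.8]
sc 112 [184.1 133.7] [200.1 107.1]
124 [(106, 199, 201), (109, 198, 203), (112, 196, 204), (115, 194, 206), (118, 192, 194), (121, 190, 192), (124, 188, 190), (127, 186, 189), (130, 184, 187), (133, 183, 185), (136, 186, 187), (139, 188, 189), (142, 190, 191)]
```

```bash
python3 -c "
from h import *
b=snap('scene');rel([]);print(robot.observe()['joint_velocities'].round(3))
print(robot.sign_off())"
```

```text
t 13.6 tcp [0.4947 0.0032 0.1436] case [0.0108, 0.0011, 0.1436] axes [[-0.99, 0.142, -0.001], [0.142, 0.99, -0.0], [0.001, -0.0, -1.0]] F [-0.05  3.28 -1.44] open 0.1017129849436086 q [-0.1  -0.16  2.07 -0.    1.23 -1.53]
roll 0.022766961224570323 0.0003794493537428387
[-0.     0.002 -0.001 -0.     0.001  0.   ]
the job is handed in; nothing more can be done
None
```

I opened the lid by its red handle onto its stop and let go. I then gripped the yellow bar, lifted the plate, and handed the job in at 13.6 s while still holding it. The hand-in reported no verdict.

- **Lid:** in both views the red bar matches the position predicted for 112°, so the lid is on its stop. I estimated about 7 to 30 mm between the gripper body and the lid, depending on the height assumed for that part of the gripper. That comes from the top picture; I did not measure contact directly.
- **Plate:** it is at about 33.5° from the tool position and about 34° in the pictures taken just before a last shift of about 1.5 mm. The arm was still at the end, and the fingers stayed closed on the bar (about 9.5 mm opening).
- **Force:** the first hold pushed about 6 N sideways at the wrist. I shifted the tool slightly outward and it dropped to about 3 N.
- **Other things:** I did not re-measure the bench items or the boards after the moves. The jar and spool looked undisturbed in the last picture I viewed.

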